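Stack two pots with a cork sheet between

ROBOT

A 6-joint arm with a two-finger parallel gripper is mounted at the origin on a cart in front of the work surface, level with it; the furniture and walls round the work are solid. World frame = base frame: x ahead of the robot, y to its left, z up, the work surface at z = 0. Lengths are in mm, angles in rad, forces in N, time in s.
With the tool pointing down it reaches from about 425 to 925 mm from the base axis. Payload 12.5 kg.
Tool frame: the origin (TCP) lies at the very end of the fingers, on their centre line; the grasp point (between the pads) lies 19 mm behind it; z points along the fingers, y is the line along which they close (so a half turn about z gives the same grasp; the last joint's range is limited). The gripper opens to 85 mm and grips with 20 to 120 N. Pads are 22 mm wide; open, the fingers measure 114 mm over their backs; the gripper's body (76 mm by 85 mm) begins 54 mm behind the grasp point. The pads swing forward as they close: fully open they stand 13 mm farther back than shut.
Start: joints at [1.212, 0.491, 1.559, -0, 1.092, -0.106], TCP at [156.304, 605.156, 231.327] pointing down, gripper open.
Joint ranges: [-3.1, 3.1], [-0.84, 2.19], [0.05, 2.79], [-1.13, 4.28], [0.06, 2.93], [-2.69, 2.69]. Speed limits (rad/s): [2.22, 2.22, 2.79, 3.14, 3.14, 3.14].

INTERFACE

Orientations are given as a rotation vector (axis times angle).
In Python, from bench import readout, viewer, ticket gives the robot as it stands.
- The arm moves only by the shell command python3 -m inch 'ROWS'. ROWS is JSON, a list of rows, each a list of 7 numbers: the shift along the tool's x, y, z in m, then the turn, a rotation vector about the tool's x, y, z in rad, then the gripper's target within -1 to 1 (fully open at 1, half-way at 0, shut at -1). In form: [[tx, ty, tz, wx, wy, wz, fingers], ...]. A call has 1 to 20 rows; each row shifts and turns the commanded pose from where the row before left it, along the tool's axes as they then stand; what a row does not reach is not made up. A row lasts 1/10 s, in which the tool goes at most 50 mm and 8.59 degrees, less where a joint would pass 70% of its speed; a pose out of reach is approached as far as the arm can. A call is refused whole if a number of a shift passes 0.05 or a number of a turn 0.15, either way. A call with a gripper value outside its range is refused whole. The fingers move at their own pace and stop on an object; the grip force is fixed at half the most. Time passes only in rows, so rows that do not move let the fingers close. It gives the time, the measured TCP pose, the force, the opening and the grip force at its end, in the units of the state.
- readout.get_state(): the state, without advancing time (a new reading comes with each control period).
- viewer.grab_frame(name): name is "scene" or "top" or "wrist"; returns the picture (420x560x3 uint8, red, green, blue); there is no depth.
- viewer.camera_model(name): a dict with "fx", "fy", "cx", "cy" (pixels), "xyz" and "orientation" of the camera in the world; the wrist camera has in their place "tool_from_camera" (4x4, takes a point from camera to tool coordinates, whose origin is the TCP and whose axes are the flange's). Camera axes: x right, y up, looking along -z (the intrinsics and any distortion apply to the point x, -y, -z); pixel columns grow to the right and rows downward; lengths in mm; the calibration is good to about 2 mm. A picture is of the moment at which its call begins: read the wrist's pose just before it. camera_model takes no time and is no camera call.
- ticket.finish_job(): hands the job in; it is judged then, once.
The state is a dict: "time": time; "q": joint angles; "qvel": joint speeds; "effort": joint torques, N m; "tool_pos": TCP position; "eef_rot": TCP orientation; "contact_force": force on the tool from outside, world axes, zero at the start; "moment": the same for the moment, N m; "grip_width": opening from 0.0 (shut) to 1.0 (fully open); "grasp_force": force on a finger pad.
Only numpy, scipy, OpenCV 4.12 (cv2) and the standard library are available. Lean on these libraries where they do the work, as an engineer would, in place of code of your own. Each camera call takes 0.05 s, during which the arm holds its last target. There are 200 camera calls.

TASK

Stack the two small handleless pots to save room: the little plain white pot goes on top of the wider spotted pot, with the oblong cork sheet between them so that it does not jam in the mouth below. First lay the cork sheet flat and centred across the mouth of the spotted pot, let go of it, then set the white pot upright on the middle of it, lowering it gently rather than dropping it. Keep the spotted pot standing where it is, and leave the small white cup with the handle alone.

Things in the scene. Friction and masses are not known exactly. Their poses are not given: they have to be found in the camera images.
- spotted_pot: lower pot: round, open, no handle, white ceramic with blue specks, 72 mm across the mouth (inside about 60) and 57 mm high, 0.3 kg; stands upright, loose, on the left of the worktop. Origin: centre of its underside; z up, so the centre of its mouth is 57 mm up its z axis. Its yaw does not matter. A tall tap behind the sink stands between it and the rest: carry in front of it.
- cork_sheet: stiff oblong cork sheet, 110 mm long (its x) by 58 mm wide (its y) by 10 mm thick, 40 g, small brass eyelet in one end; lies flat, loose, on the right front of the worktop. Grip it across its width at the middle. Origin: centre of its underside; z up. Its yaw on the pot does not matter. (The round cork coaster, 90 mm across, farther right is not wanted.)
- white_pot: upper pot: round, open, no handle, plain white ceramic, 60 mm across the mouth, 56 mm base, 46 mm high, 0.2 kg; stands upright, loose, on the right of the worktop behind the cork sheet, in one of two places side by side, the handled cup in the other. Grip it round the outside of its wall. Origin: centre of its underside; z up. Its yaw does not matter.
- handled_cup: bystander: small plain white espresso cup, 58 mm by 87 mm over its handle (which points along its +y) by 51 mm high; stands left or right of the white pot. Origin: on its underside, at the middle of those 58 by 87 mm; z up.
Things that resemble listed ones, but are neither listed nor needed, are in the scene too. Leave any orange or purple look-alike of the white_pot alone.

How it is judged:
By the outcome, as a careful person would: the job done as asked, in the order asked, and still so for the second after the job is handed in, with the robot touching nothing.
It also fails if it takes over 64 s, if anything falls off the work surface, if the arm or the gripper's body presses on something with over 40 N, if the wrist force passes 120 N, or if a joint passes its speed limit or range.

## Working session

There is one attempt and no reset: what is moved stays moved. The work goes in short steps, Python scripts to look and compute and a shell command to move; the robot and the scene stay as the last step left them, time stands still between calls to the robot, and variables do not carry over. Pictures are saved under pics/ and viewed, at most 10 in all, crops included, and the job is handed in when it is done.

```bash
mkdir -p pics; ls; python3 - <<'E'
from bench import readout, viewer
import cv2, json
s=readout.get_state();print({k:s[k] for k in('time','tool_pos','eef_rot','grip_width','contact_force')})
for n in('scene','top'):
    cv2.imwrite(f'pics/{n}0.png',viewer.grab_frame(n)[:,:,::-1])
for n in('scene','top','wrist'): print(n,viewer.camera_model(n))
E
```

```text
pics
{'time': 0.0, 'tool_pos': array([156.20701882, 604.91801488, 230.71254797]), 'eef_rot': array([-3.95993034e-01, -3.11626788e+00,  1.77416647e-03]), 'grip_width': 0.9954504947266557, 'contact_force': array([-0.00184883,  0.3039814 , -0.47302621])}
scene {'fx': 475.5335435205286, 'fy': 475.5335435205286, 'cx': 284.7102870821368, 'cy': 210.49350041342052, 'xyz': array([-192.81919337, -787.44486256,  596.88450484]), 'orientation': array([ 1.07707949, -0.37834611, -0.60791061])}
top {'fx': 492.1830700254085, 'fy': 492.1830700254085, 'cx': 275.7178079512261, 'cy': 210.85612859876537, 'xyz': array([ 356.13296424,   78.73237366, 1276.72507231]), 'orientation': array([ 0.13303481, -0.10566694, -1.59809208])}
wrist {'fx': 356.9356482338382, 'fy': 356.9356482338382, 'cx': 275.1050229279747, 'cy': 206.1716366288754, 'tool_from_camera': array([[ 7.89656479e-04,  9.60977850e-01,  2.76624199e-01,
         6.96355648e+01],
       [ 9.99999651e-01, -6.83565916e-04, -4.79945354e-04,
         2.08923176e-01],
       [-2.72125980e-04,  2.76624482e-01, -9.60978055e-01,
        -1.42180650e+02],
       [ 0.00000000e+00,  0.00000000e+00,  0.00000000e+00,
         1.00000000e+00]])}
```

View pics/top0.png

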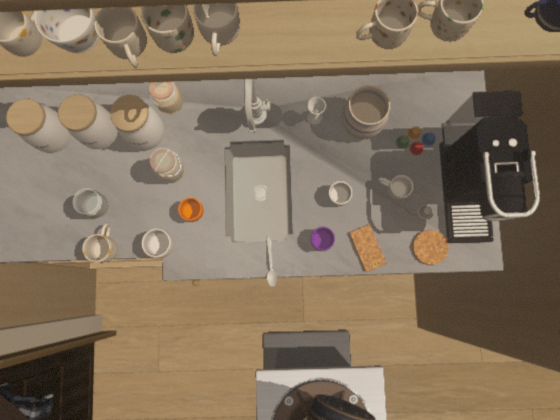

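View pics/scene0.png

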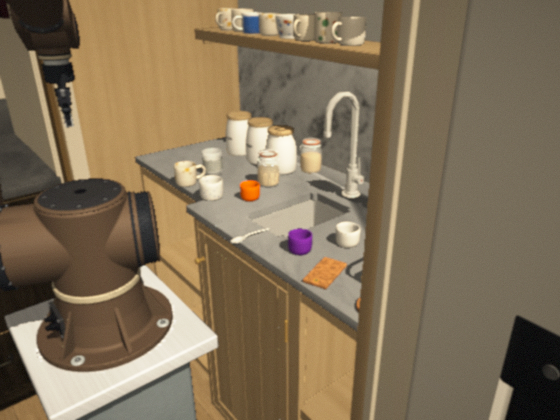

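Top view: the spotted pot could be the pot at (156,243), the glass at (89,203) or the handled mug at (99,247). The pot at (156,243) fits because it is handleless and ceramic. The white pot could be (340,193), which has no handle, or (400,187), which has a handle at (385,181). Others nearby are orange (191,210), purple (322,239) and a small cup (317,105). The cork sheet is the oblong at (368,248); the coaster is the round one at (431,247). I'll confirm with an enlarged crop.

```bash
cat > h.py <<'E'
import numpy as np, cv2
from scipy.spatial.transform import Rotation as R
from bench import readout, viewer
def ray(n,u,v,state=None):
    m=viewer.camera_model(n)
    d=np.array([(u-m['cx'])/m['fx'],-(v-m['cy'])/m['fy'],-1.])
    if n=='wrist':
        T=np.array(m['tool_from_camera']);s=state;Rt=R.from_rotvec(s['eef_rot']).as_matrix()
        return np.array(s['tool_pos'])+Rt@T[:3,3],Rt@T[:3,:3]@d
    return np.array(m['xyz']),R.from_rotvec(m['orientation']).as_matrix()@d
def at(n,u,v,z,state=None):
    o,d=ray(n,u,v,state);return np.round(o+d*(z-o[2])/d[2],1)
E
python3 - <<'E'
from h import *
t=cv2.imread('pics/top0.png');s=cv2.imread('pics/scene0.png')
z=lambda im,x,y,w,h:cv2.resize(im[y:y+h,x:x+w],(400,300),interpolation=cv2.INTER_CUBIC)
cv2.imwrite('pics/c1.png',np.vstack([np.hstack([z(t,70,180,133,100),z(t,310,170,133,100)]),np.hstack([z(s,165,140,107,80),z(s,280,200,107,80)])]))
for nm,u,v,h in[('spot',156,243,57),('white',340,193,46),('cup',400,187,51),('cork',368,248,10),('tap',250,90,0),('orange',191,210,46),('purple',322,239,46),('edge',240,270,0),('spotedge',156,262,0)]: print(nm,at('top',u,v,h))
E
```

```text
spot [471.  398.1  57. ]
white [584.7 -67.   46. ]
cup [ 594.2 -218.3   51. ]
cork [ 445.7 -135.9   10. ]
tap [887.  158.5   0. ]
orange [553.3 312.4  46. ]
purple [469.2 -16.4  46. ]
edge [399.8 194.7   0. ]
spotedge [427.  412.7   0. ]
```

View pics/c1.png

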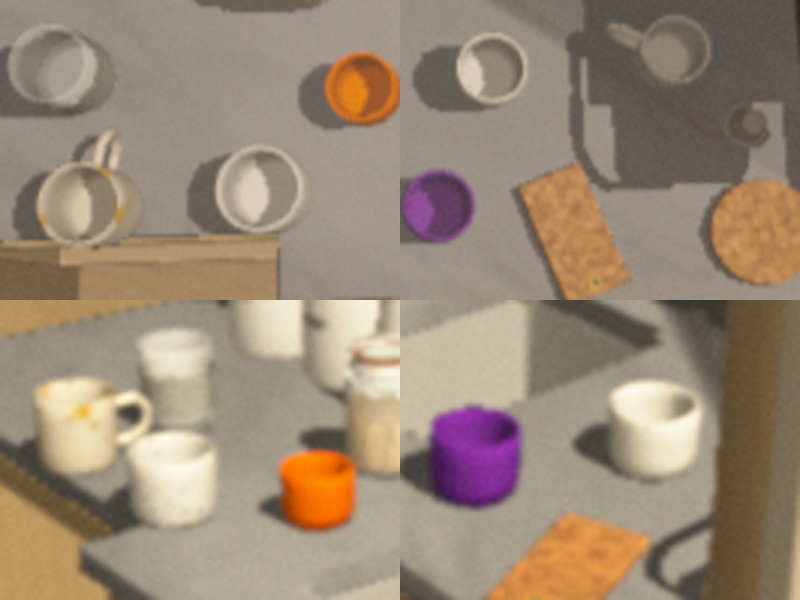

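Confirmed: the spotted pot (blue specks) is at about (156.6,242.8), the plain handleless white pot at (340.6,192.9), and the cork oblong at (367.8,247.1) with its eyelet at the lower-right end. I'll compute the targets and axes.

```bash
cat >> h.py <<'E'
def rel(tgt,yaw=None):
    "tool-frame shift (mm) to a TCP target; turn about tool z to bring tool y onto world angle yaw"
    s=readout.get_state();M=R.from_rotvec(s['eef_rot'])
    print('t',round(s['time'],2),'tcp',np.round(s['tool_pos'],1),'F',np.round(s['contact_force'],1),'w',round(s['grip_width'],3),'gf',np.round(s['grasp_force'],1))
    print('shift',np.round(M.inv().apply(np.array(tgt)-s['tool_pos']),1))
    y=M.as_matrix()[:,1];a=np.arctan2(y[1],y[0]);print('tool y yaw',round(a,3),'z',np.round(M.as_matrix()[:,2],3),'q6',round(s['q'][5],2))
    if yaw is not None: print('turn z',round(-((yaw-a+np.pi/2)%np.pi-np.pi/2),3))
E
python3 - <<'E'
from h import *
c=[at('top',u,v,10) for u,v in[(348.9,232.2),(369.8,224.2),(386.5,262.1),(365.9,269.7)]]
c=np.array(c);print(c.mean(0));w=(c[1]-c[0]+c[2]-c[3]);print('width yaw',np.arctan2(w[1],w[0]),np.linalg.norm(w)/2);l=c[3]-c[0]+c[2]-c[1];print('long',np.arctan2(l[1],l[0]),np.linalg.norm(l)/2)
print(at('top',156.6,242.8,57),at('top',340.6,192.9,46))
rel([420,380,230]);rel([500,-40,230])
E
```

```text
[ 448.475 -135.325   10.   ]
width yaw -1.2440679374074612 57.17468845564444
long -2.7755138846955654 104.9009294525077
[471.5 396.6  57. ] [584.9 -68.5  46. ]
t 0.1 tcp [156.2 605.  230.8] F [ 0.4 -0.4 -0. ] w 1.001 gf 0.0
shift [-311.7 -151.8    0.9]
tool y yaw 1.318 z [-0.    -0.001 -1.   ] q6 -0.11
t 0.1 tcp [156.2 605.  230.8] F [ 0.4 -0.4 -0. ] w 1.001 gf 0.0
shift [-494.2 -538.5    1.3]
tool y yaw 1.318 z [-0.    -0.001 -1.   ] q6 -0.11
```

```bash
python3 -m inch '[[-0.038,-0.014,0,0,0,0,1],[-0.038,-0.014,0,0,0,0,1],[-0.038,-0.014,0,0,0,0,1],[-0.038,-0.014,0,0,0,0,1],[-0.038,-0.014,0,0,0,0,1],[-0.038,-0.014,0,0,0,0,1],[-0.038,-0.014,0,0,0,0,1],[-0.038,-0.014,0,0,0,0,1],[-0.038,-0.014,0,0,0,0,1],[0,0,0,0,0,0,1]]'
python3 - <<'E'
from h import *
import pickle
s=readout.get_state();im=viewer.grab_frame('wrist')[:,:,::-1];cv2.imwrite('pics/w1.png',im);pickle.dump(s,open('w1.pkl','wb'))
rel([475,-135,230],1.92)
E
```

```text
time: 1.1
tool_pos: [459.2, 395.0, 230.8]
eef_rot: [0.402, 3.115, -0.001]
contact_force: [-0.5, -0.5, -1.4]
grip_width: 0.997
grasp_force: 0.0
t 1.15 tcp [457.5 396.1 230.8] F [-0.2  0.2 -0.7] w 1.002 gf 0.0
shift [-151.5 -509.4    1. ]
tool y yaw 1.315 z [-0.001 -0.    -1.   ] q6 -0.71
turn z -0.605
```

View pics/w1.png

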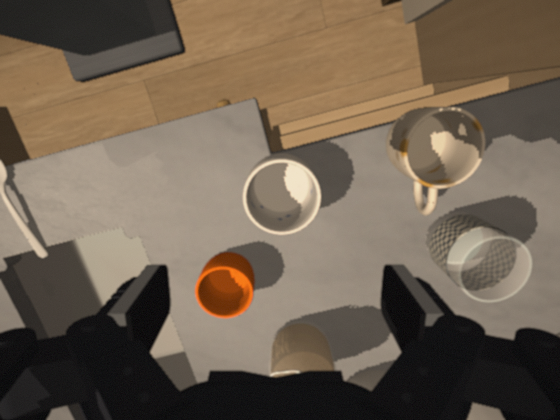

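The spotted pot's mouth is centred at about (282,195); its interior shows specks. The handled mug and the glass are to the right, clear of the placing area. Next, over to the cork.

```bash
python3 -m inch '[[-0.0117,-0.0392,0,0,0,0,1],[-0.0117,-0.0392,0,0,0,0,1],[-0.0117,-0.0392,0,0,0,0,1],[-0.0117,-0.0392,0,0,0,0,1],[-0.0117,-0.0392,0,0,0,0,1],[-0.0117,-0.0392,0,0,0,0,1],[-0.0117,-0.0392,0,0,0,0,1],[-0.0117,-0.0392,0,0,0,0,1],[-0.0117,-0.0392,0,0,0,0,0.55],[-0.0117,-0.0392,0,0,0,0,0.55],[-0.0117,-0.0392,0,0,0,0,0.55],[-0.0117,-0.0392,0,0,0,0,0.55],[-0.0117,-0.0392,0,0,0,0,0.55],[0,0,0,0,0,-0.12,0.55],[0,0,0,0,0,-0.12,0.55],[0,0,0,0,0,-0.12,0.55],[0,0,0,0,0,-0.12,0.55],[0,0,0,0,0,-0.12,0.55],[0,0,0,0,0,0,0.55],[0,0,0,0,0,0,0.55]]'
python3 - <<'E'
from h import *
import pickle
s=pickle.load(open('w1.pkl','rb'));print('spot wrist',at('wrist',282,195,57,s))
s=readout.get_state();im=viewer.grab_frame('wrist')[:,:,::-1];cv2.imwrite('pics/w2.png',im);pickle.dump(s,open('w2.pkl','wb'))
rel([448.5,-135.3,60],1.92)
E
```

```text
time: 3.15
tool_pos: [475.7, -133.2, 231.2]
eef_rot: [0.538, -3.095, -0.0]
contact_force: [0.4, -0.1, 0.1]
grip_width: 0.774
grasp_force: 0.0
spot wrist [471.3 398.3  57. ]
t 3.2 tcp [ 475.7 -133.3  231.2] F [-0.2  0.2 -0.1] w 0.775 gf 0.0
shift [ 26.3   7.3 171.3]
tool y yaw 1.915 z [-0.  0. -1.] q6 -2.32
turn z -0.005
```

View pics/w2.png

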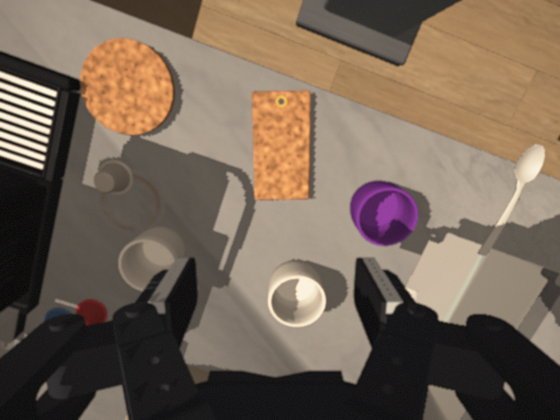

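The cork sheet is aligned with the tool: corners (252,92),(310,91),(310,199),(255,200), eyelet at (281,101). The white pot's mouth is about (297,299) and the handled cup is at (150,260).

```bash
python3 - <<'E'
from h import *
import pickle
s=pickle.load(open('w2.pkl','rb'))
c=np.array([at('wrist',u,v,10,s) for u,v in[(252,92),(310,91),(310,199),(255,200)]]);print(c.mean(0))
l=c[3]-c[0]+c[2]-c[1];w=c[1]-c[0]+c[2]-c[3];print(np.linalg.norm(l)/2,np.linalg.norm(w)/2,'y yaw from long',np.arctan2(l[1],l[0])%np.pi+np.pi/2,'w',np.arctan2(w[1],w[0])%np.pi)
print('pot',at('wrist',297,299,46,s))
g=(c.mean(0)+np.array([448.5,-135.3,10]))/2
rel([g[0],g[1],30],1.92)
E
```

```text
[ 448.5   -135.725   10.   ]
108.42284122822092 57.1751038477413 y yaw from long 1.9352883142466022 w 1.9337634923901246
pot [585.1 -69.8  46. ]
t 3.2 tcp [ 475.7 -133.3  231.2] F [-0.2  0.2 -0.1] w 0.775 gf 0.0
shift [ 26.4   7.1 201.3]
tool y yaw 1.915 z [-0.  0. -1.] q6 -2.32
turn z -0.005
```

```bash
python3 -m inch '[[0.0264,0.0071,0,0,0,-0.019,0.55],[0,0,0.04,0,0,0,0.55],[0,0,0.04,0,0,0,0.55],[0,0,0.04,0,0,0,0.55],[0,0,0.04,0,0,0,0.55],[0,0,0.025,0,0,0,0.55],[0,0,0.01,0,0,0,0.55],[0,0,0.008,0,0,0,0.55],[0,0,0.006,0,0,0,0.55],[0,0,0.004,0,0,0,0.55],[0,0,0,0,0,0,0.55],[0,0,0,0,0,0,0.55]]'; python3 - <<'E'
from h import *
rel([448.5,-135.5,0],1.934)
E
```

```text
time: 4.4
tool_pos: [448.8, -136.2, 18.8]
eef_rot: [-0.572, 3.088, -0.001]
contact_force: [0.5, -0.4, 0.4]
grip_width: 0.777
grasp_force: 0.0
t 4.4 tcp [ 448.8 -136.2   18.8] F [ 0.5 -0.4  0.4] w 0.777 gf 0.0
shift [-0.   0.8 18.8]
tool y yaw 1.937 z [ 0.001 -0.    -1.   ] q6 -2.37
turn z 0.003
```

```bash
python3 -m inch '[[0,0.0008,0.005,0,0,0,0.55],[0,0,0.005,0,0,0,0.55],[0,0,0.003,0,0,0,0.55],[0,0,0.002,0,0,0,0.55],[0,0,0,0,0,0,0.55]]'; python3 -m inch '[[0,0,0.002,0,0,0,0.55],[0,0,0,0,0,0,0.55]]';python3 -m inch '[[0,0,0.002,0,0,0,0.55],[0,0,0,0,0,0,0.55]]'
```

```text
time: 4.9
tool_pos: [448.1, -135.3, 2.9]
eef_rot: [0.572, -3.089, -0.001]
contact_force: [0.2, 0.3, -0.9]
grip_width: 0.775
grasp_force: 0.0
time: 5.1
tool_pos: [448.2, -135.4, 1.2]
eef_rot: [0.572, -3.089, -0.0]
contact_force: [-0.2, 0.2, 0.1]
grip_width: 0.771
grasp_force: 0.0
time: 5.3
tool_pos: [448.2, -135.4, -0.9]
eef_rot: [0.572, -3.089, -0.0]
contact_force: [-0.7, 0.3, -0.2]
grip_width: 0.779
grasp_force: 0.0
```

```bash
for i in 1 2 3; do :; done; python3 -m inch '[[0,0,0.002,0,0,0,0.55],[0,0,0,0,0,0,0.55]]' | grep -E "pos|contact"; python3 -m inch '[[0,0,0.0015,0,0,0,0.55],[0,0,0,0,0,0,0.55]]' | grep -E "pos|contact"
```

```text
tool_pos: [448.1, -135.3, -2.9]
contact_force: [0.7, -0.4, -0.3]
tool_pos: [448.2, -135.3, -4.4]
contact_force: [-0.2, -0.5, 0.3]
```

```bash
python3 -m inch '[[0,0,0.0015,0,0,0,0.55],[0,0,0,0,0,0,0.55]]' | grep -E "pos|contact"
```

```text
tool_pos: [448.2, -135.3, -5.9]
contact_force: [0.2, 0.4, 0.0]
```

```bash
python3 -m inch '[[0,0,0,0,0,0,0.3],[0,0,0,0,0,0,0.1],[0,0,0,0,0,0,-0.5],[0,0,0,0,0,0,-0.5],[0,0,0,0,0,0,-0.5]]'
```

```text
time: 6.4
tool_pos: [449.4, -135.9, -4.2]
eef_rot: [-0.571, 3.086, -0.003]
contact_force: [0.2, -0.1, 24.1]
grip_width: 0.656
grasp_force: 70.2
```

Fingertips touched the worktop (24 N) as they swung forward. I'll regrip 3.5 mm higher so that the tips stay clear of the rim when placing.

```bash
python3 -m inch '[[0,0,0,0,0,0,0.5],[0,0,0,0,0,0,0.55],[0,0,-0.0035,0,0,0,0.55],[0,0,0,0,0,0,0.3],[0,0,0,0,0,0,0],[0,0,0,0,0,0,-0.5],[0,0,0,0,0,0,-0.5],[0,0,0,0,0,0,-0.5]]';python3 -m inch '[[0,0,-0.02,0,0,0,-0.5],[0,0,-0.03,0,0,0,-0.5],[0,0,-0.04,0,0,0,-0.5],[0,0,-0.04,0,0,0,-0.5],[0,0,0,0,0,0,-0.5]]'
python3 - <<'E'
from h import *
im=viewer.grab_frame('wrist')[:,:,::-1];cv2.imwrite('pics/w3.png',im)
rel([471.4,397.5,128],None)
E
```

```text
time: 7.2
tool_pos: [448.2, -135.3, -1.5]
eef_rot: [-0.572, 3.089, -0.0]
contact_force: [-2.1, 1.4, 14.9]
grip_width: 0.656
grasp_force: 60.8
time: 7.7
tool_pos: [449.7, -136.0, 131.9]
eef_rot: [-0.571, 3.083, -0.006]
contact_force: [-0.1, -0.6, -1.4]
grip_width: 0.656
grasp_force: 65.4
t 7.75 tcp [ 448.9 -135.7  129.8] F [ 0.5 -0.1 -0.9] w 0.652 gf 65.4
shift [-211.9  489.8    0.9]
tool y yaw 1.937 z [ 0.004 -0.002 -1.   ] q6 -2.37
```

View pics/w3.png

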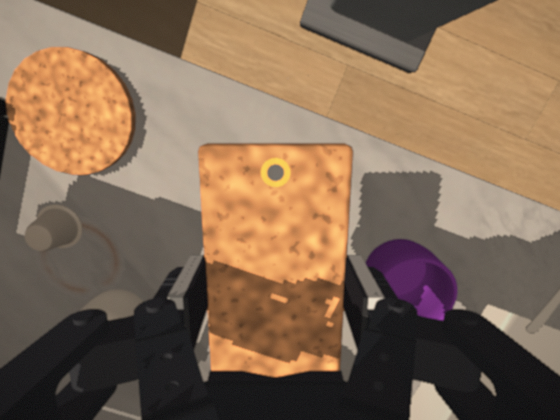

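The cork is gripped across the middle and level; its eyelet end is at (275,172). Carry it to the pot, in front of the tap.

```bash
python3 -m inch '[[-0.0151,0.035,0,0,0,0,-0.5],[-0.0151,0.035,0,0,0,0,-0.5],[-0.0151,0.035,0,0,0,0,-0.5],[-0.0151,0.035,0,0,0,0,-0.5],[-0.0151,0.035,0,0,0,0,-0.5],[-0.0151,0.035,0,0,0,0,-0.5],[-0.0151,0.035,0,0,0,0,-0.5],[-0.0151,0.035,0,0,0,0,-0.5],[-0.0151,0.035,0,0,0,0,-0.5],[-0.0151,0.035,0,0,0,0,-0.5],[-0.0151,0.035,0,0,0,0,-0.5],[-0.0151,0.035,0,0,0,0,-0.5],[-0.0151,0.035,0,0,0,0,-0.5],[-0.0151,0.035,0,0,0,0,-0.5],[0,0,0,0,0,0,-0.5],[0,0,0,0,0,0,-0.5],[0,0,0,0,0,0,-0.5]]'
python3 - <<'E'
from h import *
rel([471.4,397.5,62],None)
E
```

```text
time: 9.45
tool_pos: [469.7, 396.9, 126.8]
eef_rot: [0.571, -3.087, 0.001]
contact_force: [0.2, 0.9, -0.1]
grip_width: 0.653
grasp_force: 65.4
t 9.45 tcp [469.7 396.9 126.8] F [ 0.2  0.9 -0.1] w 0.653 gf 65.4
shift [-1.9  0.  64.8]
tool y yaw 1.937 z [-0.002 -0.001 -1.   ] q6 -1.34
```

```bash
python3 -m inch '[[-0.0019,0,0.01,0,0,0,-0.5],[0,0,0.02,0,0,0,-0.5],[0,0,0.02,0,0,0,-0.5],[0,0,0.01,0,0,0,-0.5],[0,0,0.004,0,0,0,-0.5],[0,0,0.002,0,0,0,-0.5],[0,0,0,0,0,0,-0.5],[0,0,0,0,0,0,-0.5]]'|grep -E "pos|contact"
python3 -m inch '[[0,0,0.001,0,0,0,-0.5],[0,0,0.001,0,0,0,-0.5],[0,0,0.001,0,0,0,-0.5],[0,0,0,0,0,0,-0.5]]'|grep -E "pos|contact"
python3 -m inch '[[0,0,0.001,0,0,0,-0.5],[0,0,0.001,0,0,0,-0.5],[0,0,0,0,0,0,-0.5]]'|grep -E "pos|contact"
```

```text
tool_pos: [472.2, 398.7, 62.5]
contact_force: [0.2, 1.5, -0.1]
tool_pos: [471.9, 398.5, 58.7]
contact_force: [0.1, -0.1, 0.2]
tool_pos: [471.8, 398.5, 56.6]
contact_force: [-0.6, 0.8, -1.1]
```

```bash
python3 -m inch '[[0,0,0.001,0,0,0,-0.5],[0,0,0,0,0,0,-0.5]]'|grep -E "pos|contact"
```

```text
tool_pos: [471.9, 398.6, 55.9]
contact_force: [0.0, 0.3, 0.7]
```

```bash
python3 -m inch '[[0,0,0.001,0,0,0,-0.5],[0,0,0,0,0,0,-0.5]]'|grep -E "pos|contact"
```

```text
tool_pos: [472.0, 398.6, 55.7]
contact_force: [-2.1, -2.0, 9.0]
```

Contact (9 N) at TCP z 55.7, as predicted. Release gradually, lift and look.

```bash
python3 -m inch '[[0,0,0,0,0,0,0.4],[0,0,0,0,0,0,0.55],[0,0,0,0,0,0,0.6],[0,0,0,0,0,0,0.65],[0,0,0,0,0,0,0.65],[0,0,-0.01,0,0,0,0.65],[0,0,-0.02,0,0,0,0.65],[0,0,-0.04,0,0,0,1],[0,0,-0.05,0,0,0,1],[0,0,-0.05,0,0,0,1],[0,0,-0.01,0,0,0,1],[0,0,0,0,0,0,1],[0,0,0,0,0,0,1]]'
python3 - <<'E'
from h import *
import pickle
s=readout.get_state();im=viewer.grab_frame('wrist')[:,:,::-1];cv2.imwrite('pics/w4.png',im);pickle.dump(s,open('w4.pkl','wb'))
rel([585,-69,230],1.57)
E
```

```text
time: 12.65
tool_pos: [471.4, 398.2, 233.9]
eef_rot: [0.572, -3.088, 0.001]
contact_force: [1.2, -0.6, -0.4]
grip_width: 0.997
grasp_force: 0.0
t 12.7 tcp [471.4 398.1 233.3] F [-0.   0.9 -0.3] w 0.998 gf 0.0
shift [  61.1 -476.8    3.7]
tool y yaw 1.937 z [-0.002 -0.001 -1.   ] q6 -1.34
turn z 0.367
```

View pics/w4.png

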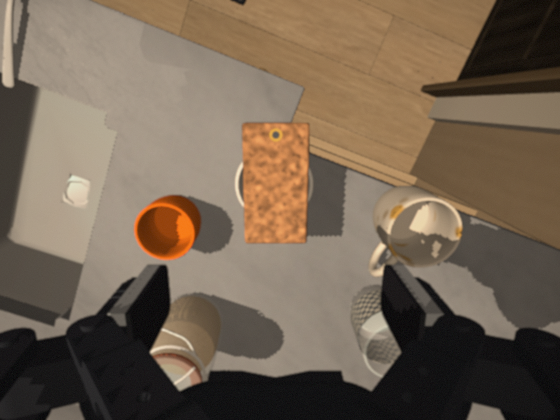

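The cork lies flat across the mouth: corners (243,122),(309,122),(307,244),(245,244), rim edges at 235 and 313, so it is centred. Now the white pot.

```bash
python3 - <<'E'
from h import *
import pickle
s=pickle.load(open('w4.pkl','rb'))
print('cork',np.mean([at('wrist',u,v,67,s) for u,v in[(243,122),(309,122),(307,244),(245,244)]],0),'rim',at('wrist',274,184,57,s))
E
python3 -m inch '[[0.0051,-0.0397,0,0,0,0,1],[0.0051,-0.0397,0,0,0,0,1],[0.0051,-0.0397,0,0,0,0,1],[0.0051,-0.0397,0,0,0,0,1],[0.0051,-0.0397,0,0,0,0,1],[0.0051,-0.0397,0,0,0,0,1],[0.0051,-0.0397,0,0,0,0,1],[0.0051,-0.0397,0,0,0,0,1],[0.0051,-0.0397,0,0,0,0,1],[0.0051,-0.0397,0,0,0,0,1],[0.0051,-0.0397,0,0,0,0,1],[0.0051,-0.0397,0,0,0,0,1],[0,0,0,0,0,0,1],[0,0,0,0,0,0,1]]'
python3 - <<'E'
from h import *
import pickle
s=readout.get_state();im=viewer.grab_frame('wrist')[:,:,::-1];cv2.imwrite('pics/w5.png',im);pickle.dump(s,open('w5.pkl','wb'))
rel([585,-69.2,60])
E
```

```text
cork [471.675 399.05   67.   ] rim [472.7 397.5  57. ]
time: 14.1
tool_pos: [584.8, -68.9, 232.9]
eef_rot: [0.569, -3.087, -0.002]
contact_force: [0.2, 0.2, -0.3]
grip_width: 1.001
grasp_force: 0.0
t 14.15 tcp [584.8 -68.  233.3] F [0.4 0.1 1. ] w 1.002 gf 0.0
shift [-1.000e-01 -1.500e+00  1.733e+02]
tool y yaw 1.936 z [-0.003  0.001 -1.   ] q6 -2.16
```

View pics/w5.png

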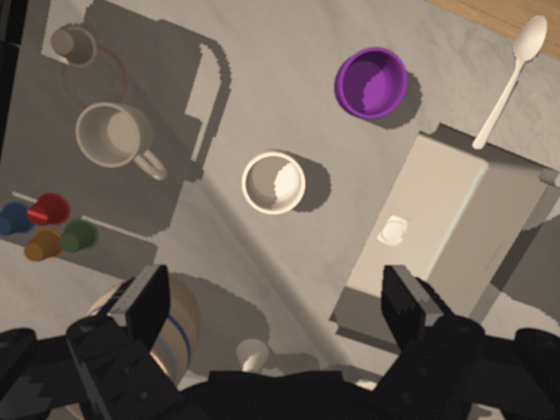

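The white pot's mouth is centred at (274,182); the handled cup (110,140) is well clear.

```bash
python3 - <<'E'
from h import *
import pickle
s=pickle.load(open('w5.pkl','rb'))
p=at('wrist',274,182.5,46,s);print(p);rel([p[0],p[1],4])
E
```

```text
[586.5 -69.   46. ]
t 14.15 tcp [584.8 -68.  233.3] F [0.4 0.1 1. ] w 1.002 gf 0.0
shift [ -1.7  -1.9 229.3]
tool y yaw 1.936 z [-0.003  0.001 -1.   ] q6 -2.16
```

```bash
python3 -m inch '[[-0.001,-0.0017,0.03,0,0,0,1],[0,0,0.04,0,0,0,1],[0,0,0.04,0,0,0,1],[0,0,0.04,0,0,0,1],[0,0,0.03,0,0,0,1],[0,0,0.02,0,0,0,1],[0,0,0.014,0,0,0,1],[0,0,0.009,0,0,0,1],[0,0,0.005,0,0,0,1],[0,0,0.001,0,0,0,1],[0,0,0,0,0,0,1],[0,0,0,0,0,0,1]]'; python3 - <<'E'
from h import *
rel([585.8,-69,4])
E
```

```text
time: 15.35
tool_pos: [587.3, -69.5, 6.6]
eef_rot: [-0.572, 3.088, -0.001]
contact_force: [-1.0, -0.4, 0.1]
grip_width: 1.001
grasp_force: 0.0
t 15.35 tcp [587.3 -69.5   6.6] F [-1.  -0.4  0.1] w 1.001 gf 0.0
shift [1.2 1.  2.6]
tool y yaw 1.937 z [ 0.001 -0.    -1.   ] q6 -2.17
```

```bash
python3 -m inch '[[0.001,0.0005,0.001,0,0,0,0.8],[0,0,0,0,0,0,0.65],[0,0,0,0,0,0,0.5],[0,0,0,0,0,0,0.4],[0,0,0,0,0,0,0.3],[0,0,0,0,0,0,0],[0,0,0,0,0,0,-0.5],[0,0,0,0,0,0,-0.5],[0,0,0,0,0,0,-0.5]]'; python3 -m inch '[[0,0,-0.005,0,0,0,-0.5],[0,0,-0.015,0,0,0,-0.5],[0,0,-0.03,0,0,0,-0.5],[0,0,-0.04,0,0,0,-0.5],[0,0,-0.04,0,0,0,-0.5],[0,0,-0.02,0,0,0,-0.5],[0,0,0,0,0,0,-0.5],[0,0,0,0,0,0,-0.5]]'; python3 - <<'E'
from h import *
im=viewer.grab_frame('wrist')[:,:,::-1];cv2.imwrite('pics/w6.png',im)
cv2.imwrite('pics/s6.png',viewer.grab_frame('scene')[:,:,::-1])
rel([472,398.3,150])
E
```

```text
time: 16.25
tool_pos: [586.0, -69.5, 5.3]
eef_rot: [-0.572, 3.088, -0.0]
contact_force: [-1.3, -0.9, 6.7]
grip_width: 0.682
grasp_force: 63.9
time: 17.05
tool_pos: [585.4, -69.2, 154.9]
eef_rot: [-0.572, 3.089, 0.0]
contact_force: [1.0, 1.2, -2.6]
grip_width: 0.677
grasp_force: 65.2
t 17.15 tcp [585.1 -69.2 153.6] F [-0.  -0.2 -2.5] w 0.677 gf 65.2
shift [-61.8 477.    4.1]
tool y yaw 1.937 z [-0.002  0.001 -1.   ] q6 -2.17
```

View pics/w6.png

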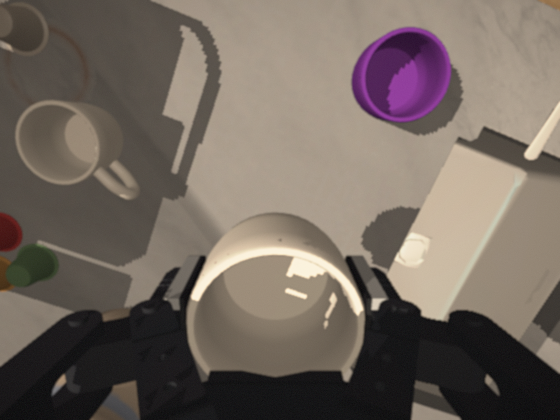

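The pot is gripped by its wall and upright, with its mouth centred near column 275. Carry it over.

```bash
python3 -m inch '[[-0.0041,0.0318,0,0,0,0,-0.5],[-0.0041,0.0318,0,0,0,0,-0.5],[-0.0041,0.0318,0,0,0,0,-0.5],[-0.0041,0.0318,0,0,0,0,-0.5],[-0.0041,0.0318,0,0,0,0,-0.5],[-0.0041,0.0318,0,0,0,0,-0.5],[-0.0041,0.0318,0,0,0,0,-0.5],[-0.0041,0.0318,0,0,0,0,-0.5],[-0.0041,0.0318,0,0,0,0,-0.5],[-0.0041,0.0318,0,0,0,0,-0.5],[-0.0041,0.0318,0,0,0,0,-0.5],[-0.0041,0.0318,0,0,0,0,-0.5],[-0.0041,0.0318,0,0,0,0,-0.5],[-0.0041,0.0318,0,0,0,0,-0.5],[-0.0041,0.0318,0,0,0,0,-0.5],[0,0,0,0,0,0,-0.5],[0,0,0,0,0,0,-0.5],[0,0,0,0,0,0,-0.5]]'; python3 - <<'E'
from h import *
rel([472,398.5,78])
E
```

```text
time: 18.95
tool_pos: [472.3, 397.2, 153.9]
eef_rot: [0.571, -3.088, 0.001]
contact_force: [-0.2, 0.7, -2.7]
grip_width: 0.68
grasp_force: 65.4
t 18.95 tcp [472.3 397.2 153.9] F [-0.2  0.7 -2.7] w 0.68 gf 65.4
shift [-0.3  1.4 75.9]
tool y yaw 1.937 z [-0.001 -0.001 -1.   ] q6 -1.34
```

```bash
python3 -m inch '[[0,0.0006,0.01,0,0,0,-0.5],[0,0,0.02,0,0,0,-0.5],[0,0,0.02,0,0,0,-0.5],[0,0,0.015,0,0,0,-0.5],[0,0,0.006,0,0,0,-0.5],[0,0,0.004,0,0,0,-0.5],[0,0,0.001,0,0,0,-0.5],[0,0,0,0,0,0,-0.5],[0,0,0,0,0,0,-0.5]]'|grep -E "pos|contact"
python3 -m inch '[[0,0,0.001,0,0,0,-0.5],[0,0,0.001,0,0,0,-0.5],[0,0,0.001,0,0,0,-0.5],[0,0,0,0,0,0,-0.5],[0,0,0,0,0,0,-0.5]]'|grep -E "pos|contact"
```

```text
tool_pos: [472.4, 398.7, 79.4]
contact_force: [-0.6, 0.2, -2.1]
tool_pos: [472.2, 398.7, 75.8]
contact_force: [0.5, -0.7, -2.9]
```

```bash
python3 -m inch '[[0,0,0.001,0,0,0,-0.5],[0,0,0.001,0,0,0,-0.5],[0,0,0,0,0,0,-0.5]]'|grep -E "pos|contact"
```

```text
tool_pos: [472.1, 398.6, 73.6]
contact_force: [-0.8, -0.3, -2.1]
```

```bash
python3 -m inch '[[0,0,0.001,0,0,0,-0.5],[0,0,0,0,0,0,-0.5]]'|grep -E "pos|contact"
```

```text
tool_pos: [472.2, 398.6, 72.7]
contact_force: [-0.1, 0.3, -2.3]
```

```bash
python3 -m inch '[[0,0,0.0007,0,0,0,-0.5],[0,0,0,0,0,0,-0.5]]'|grep -E "pos|contact"
```

```text
tool_pos: [472.3, 398.7, 72.5]
contact_force: [-0.3, -0.9, 2.1]
```

```bash
python3 -m inch '[[0,0,0.0005,0,0,0,-0.5],[0,0,0,0,0,0,-0.5]]'|grep -E "pos|contact"
```

```text
tool_pos: [472.4, 398.7, 72.4]
contact_force: [-2.2, -0.8, 7.5]
```

Seated. Release slowly and retreat straight up.

```bash
python3 -m inch '[[0,0,0,0,0,0,0.4],[0,0,0,0,0,0,0.5],[0,0,0,0,0,0,0.6],[0,0,0,0,0,0,0.7],[0,0,0,0,0,0,0.8],[0,0,0,0,0,0,0.9],[0,0,0,0,0,0,0.9],[0,0,-0.01,0,0,0,0.9],[0,0,-0.02,0,0,0,0.9],[0,0,-0.04,0,0,0,0.9],[0,0,-0.05,0,0,0,0.9],[0,0,-0.05,0,0,0,0.9],[0,0,-0.03,0,0,0,0.9],[0,0,0,0,0,0,0.9],[0,0,0,0,0,0,0.9]]'
python3 - <<'E'
from h import *
a=viewer.grab_frame('wrist')[:,:,::-1];s=viewer.grab_frame('scene')[:,:,::-1]
z=cv2.resize(s[120:240,140:300],(560,420),interpolation=cv2.INTER_CUBIC)
cv2.imwrite('pics/fin.png',cv2.resize(np.hstack([a,z]),(800,300)))
E
```

```text
time: 22.75
tool_pos: [472.0, 398.5, 272.4]
eef_rot: [-0.572, 3.088, 0.001]
contact_force: [-0.3, -0.2, -1.3]
grip_width: 0.947
grasp_force: 0.0
```

View pics/fin.png

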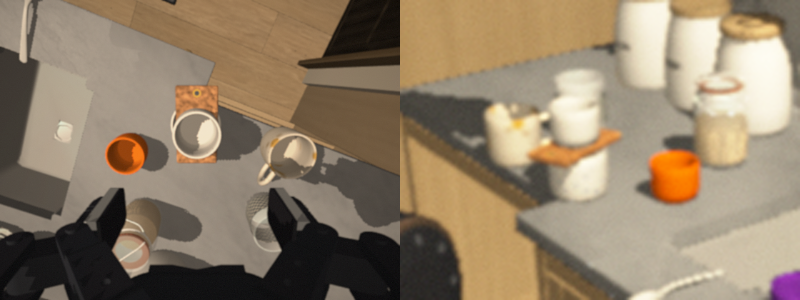

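The wrist view shows the white pot centred at (196,133) on the cork. In the scene crop the stack stands upright and level at about (577,150), with the robot clear. Handing in.

```bash
python3 -c "
from bench import ticket
print(ticket.finish_job())"
```

```text
the job is handed in; nothing more can be done
None
```

The white pot stands upright on the middle of the cork sheet across the spotted pot's mouth, the handled cup was left alone, and I handed the job in at about 23 s of the 64 s allowed, with the robot touching nothing; no verdict came back.

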